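# Turn the tube mixer's wheel to its loading position

## Robot

A 6-joint arm with a two-finger parallel gripper is mounted at the origin on the work surface. World frame = base frame: x ahead of the robot, y to its left, z up, the work surface at z = 0. Lengths are in m, angles in degrees, forces in N, time in s.
With the tool pointing down it reaches from about 0.4 to 0.825 m from the base axis. Payload 7 kg.
Tool frame: the origin (TCP) lies at the very end of the fingers, on their centre line; the grasp point (between the pads) lies 19 mm behind it (r.hold_point_z is the distance from the TCP to the grasp point, in m); x points along the fingers, y is the direction in which the jaws open and shut, and the axes are right-handed (so a half turn about x gives the same grasp; the last joint's range is limited). The gripper opens to 88 mm and grips with 3 to 60 N. Pads are 19 mm wide; open, the fingers measure 130 mm over their backs; the gripper's body (78 mm by 193 mm) begins 47 mm behind the grasp point.
Start: joints at [-50.701, 20.546, 0.682, 0, -70.136, -16.507], TCP at [0.261, -0.622, 0.227] pointing down, gripper open.
Joint ranges: [-176.03, 176.03], [-82.01, 121.73], [-58.28, 71.71], [-173.87, 95.51], [-174.79, -0.11], [-173.66, 173.66]. Speed limits (degrees/s): [136.94, 136.94, 172.46, 180, 180, 180].

## Interface

Orientations are given as [roll, pitch, yaw] about the fixed x, y, z axes, in that order (R = Rz(yaw) Ry(pitch) Rx(roll)).
In Python, from plant import r gives the robot as it stands. The module is installed in compiled form; this text tells all that it offers.
- The arm moves only by the shell command python3 -m creep 'ROWS' [FORCE]. ROWS is JSON, a list of rows, each a list of 7 numbers: the turn, a rotation vector about the tool's x, y, z in rad, then the shift along the tool's x, y, z in cm, then the opening in per cent of the stroke, from 0 (shut) to 100 (fully open). In form: [[rx, ry, rz, x, y, z, fingers], ...]. A call has 1 to 8 rows; each row shifts and turns the commanded pose from where the row before left it, along the tool's axes as they then stand; what a row does not reach is not made up. A row lasts 1/10 s, in which the tool goes at most 50 mm and 8.59 degrees, less where a joint would pass 70% of its speed; a pose out of reach is approached as far as the arm can. A call is refused whole if a number of a shift passes 5 or a number of a turn 0.15, either way. A call with a gripper value outside its range is refused whole. The fingers move at their own pace and stop on an object; FORCE is the grip in N (left out, the last holds). Time passes only in rows, so rows that do not move let the fingers close. It gives the time, the measured TCP pose, the force and the opening at its end, in the units of the state.
- r.get_state(): the state, without advancing time (a new reading comes with each control period).
- r.capture(name): name is "scene" or "side" or "wrist"; returns (picture, depth): 384x512x3 uint8, blue, green, red; 384x512 float32, m along the optical axis (not along the pixel's ray), 0 where there is no reading.
- r.camera_info(name): a dict with "fovy" (degrees; the focal length in pixels is half the picture's height over the tangent of half this angle, whatever the lens; pixels are square), "cx", "cy" (the principal point, pixels), "camera_from_world" (4x4, takes a point from world to camera coordinates). Camera axes: x right, y down, z forward; pixel columns grow to the right and rows downward; lengths in m; the calibration is good to about 2 mm. A picture is of the moment at which its call begins: read the wrist's pose just before it. camera_info takes no time and is no camera call; for the wrist camera it gives the pose at the moment of the call.
- r.close_job(): hands the job in, once; it reports no verdict.
Trained networks look in the newest picture that a camera, given by its name, has taken for a name from the list of things; names that differ only in an ending like _2 or _b are one class to them, and where a whole thing is asked for, a point or a joint stands for the part that bears it (a point fixed in the world has none). Each returns a list of dicts, best first, with "score" (0 to 1); they miss things now and then, are a little off and sometimes report something else, mostly with a low value. They report only what shows in the picture. A call takes as long as a camera call.
- r.look_for(query, camera): "rect" ([left, top, right, bottom] in pixels, round what is visible of it).
- r.masks_of(query, camera): "pixels" (384x512 bool, what is visible of it) and "rect" ([left, top, right, bottom] in pixels, round what is visible of it).
The state is a dict: "time_s": time; "joints": joint angles; "qd": joint speeds; "joint_torque": joint torques, N m; "tcp_pos": TCP position; "eef_rot": TCP orientation; "contact_force": force on the tool from outside, world axes, zero at the start; "moment": the same for the moment, N m; "gripper_width": finger opening in m.
Only numpy, scipy, OpenCV 4.12 (cv2) and the standard library are available. Lean on these libraries where they do the work, as an engineer would, in place of code of your own. Each camera call takes 0.05 s, during which the arm holds its last target. There are 200 camera calls.

## Task

Bring the hand-turned tube mixer to its loading position: with the fingertips push its spokes, one after another, so that the wheel turns until the short open loading sleeve on its rim points straight up, and leave the wheel standing there. Push gently and on the spokes, not on the sleeve; do not grip, lift or shift the mixer, and leave everything else on the bench where it is.

Things in the scene. Friction and masses are not known exactly. Their poses are not given: they have to be found in the camera images.
- mixer: the hand-turned tube mixer: white stand of 4 to 5.5 kg, not fixed, on a base plate 180 x 220 mm (along its own x and y), 30 mm thick; origin at the centre of the underside, on the table; z up. A 45 x 60 mm column behind the wheel (from x = -68 to -22 mm in this frame, round housing at its top, 223 mm high) carries the wheel, which turns about this frame's x axis
- hub (a point): centre of the spoked wheel, 35 mm along the mixer's x from its origin and 185 mm above the table. The wheel stands upright in the mixer's y-z plane: hub of 52 mm diameter; rim of 160 mm diameter, 12 mm thick; six straight round spokes of 10 mm diameter, 60 deg apart, run from the hub through the rim and stick out 65 mm to rounded tips 145 mm from the centre; so the highest spoke tip is at most 330 mm above the table. Nothing stands above the wheel
- wheel (a joint): angle of the wheel, rad: 0 (or any whole turn) when the loading sleeve points straight up, growing as the top of the wheel moves towards the mixer's +y. At value q the sleeve stands at angle q from straight up, leaning towards the mixer's +y, and the spokes at q + 30 deg, q + 90 deg, q + 150 deg and so on. No stop within a turn of where it starts, either way; a stiff bearing (about 0.25 N m, so 2 to 3 N on a spoke's end) keeps the wheel wherever it is left
- sleeve: the loading sleeve: the only short open tube on the wheel, 19 mm diameter and 45 mm long, seated on the rim half-way between two spokes and pointing outwards; thicker and shorter than the spokes, its mouth 125 mm from the wheel's centre. Origin at the centre of its foot on the rim, 80 mm from the wheel's centre; its z axis points out of its mouth
- tube_block: white block 50 x 50 x 35 mm on the table holding one tan-capped tube, 110 mm high in all; origin under its centre; stands on the column's side of the mixer
- jar: amber jar, 56 mm diameter, 75 mm high, beside the mixer; origin under its centre
- beaker: clear beaker, 72 mm diameter, 95 mm high, beside the mixer; origin under its centre
- wash_bottle: white bottle, 68 mm diameter, 160 mm high; origin under its centre
- timer: flat white timer 70 x 70 x 22 mm; origin under its centre

How it is judged (in metres and radians):
At the end, for the whole second after the job is handed in: The loading sleeve points straight up within 0.1 rad (about 6 degrees), the wheel is at rest, and the mixer stands within 20 mm of where it was (angle between sleeve's own z axis and vertical below 0.1 rad and velocity of joint wheel between -0.03 and 0.03 rad/s and distance of mixer from where it was at the start of the episode below 0.02 m and angle between mixer's own z axis and vertical below 0.03 rad); the robot touches nothing.
It fails at once if the loading sleeve is pushed on (more than 2 N) (contact force between sleeve and anything else above 2 N).
It fails at once if the wheel is shoved or gripped hard (more than 25 N) (contact force between wheel and anything else above 25 N).
It fails at once if the mixer is shifted, lifted or tipped (20 mm, 0.1 rad) (distance of mixer from where it was at the start of the episode above 0.02 m or angle between mixer's own z axis and vertical above 0.1 rad).
It fails at once if something else on the bench is moved by more than 20 mm (distance of any of tube_block, jar, beaker, wash_bottle, timer from where it was at the start of the episode above 0.02 m).
It also fails if it takes over 61 s, if anything falls off the work surface, if the arm or the gripper's body presses on something with over 40 N, if the wrist force passes 120 N, or if a joint passes its speed limit or range.

## Working session

There is one attempt and no reset: what is moved stays moved. The work goes in short steps, Python scripts to look and compute and a shell command to move; the robot and the scene stay as the last step left them, time stands still between calls to the robot, and variables do not carry over. Pictures are saved under pics/ and viewed, about 8 in all and at most 12, crops included, and the job is handed in when it is done.

```bash
mkdir -p pics; cat > h.py <<'E'
import numpy as np,cv2
from plant import r
def cap(n,f=None):
    ci=r.camera_info(n); im,d=r.capture(n)
    if f: cv2.imwrite('pics/'+f,im)
    return im,d,ci
def K(ci): return 192/np.tan(np.radians(ci['fovy'])/2)
def world(d,ci,mask=None):
    f=K(ci); v,u=np.nonzero((d>0) if mask is None else (mask&(d>0)))
    z=d[v,u]; p=np.c_[(u-ci['cx'])*z/f,(v-ci['cy'])*z/f,z,np.ones(len(z))]
    return (np.linalg.inv(np.array(ci['camera_from_world']))@p.T).T[:,:3],u,v
def proj(P,ci):
    P=np.atleast_2d(P); c=(np.array(ci['camera_from_world'])@np.c_[P,np.ones(len(P))].T).T
    return np.c_[c[:,0]/c[:,2]*K(ci)+ci['cx'],c[:,1]/c[:,2]*K(ci)+ci['cy']]
E
python3 - <<'E'
from h import *
ims=[]
for n in('scene','side'):
    im,d,ci=cap(n); ims.append(im)
    C=np.linalg.inv(np.array(ci['camera_from_world'])); print(n,ci['fovy'],C[:3,3].round(3),C[:3,2].round(3))
    np.savez('/tmp/'+n,d=d)
    for q in('mixer','hub','wheel','sleeve','tube_block','jar','beaker','wash_bottle','timer'):
        for m in r.masks_of(q,n)[:2]:
            P,u,v=world(d,ci,m['pixels'])
            if len(P): print(q,round(m['score'],2),np.round(m['rect']),len(P),np.median(P,0).round(3),np.percentile(P,3,axis=0).round(3),np.percentile(P,97,axis=0).round(3))
cv2.imwrite('pics/a.png',np.vstack(ims)[:, :])
cv2.imwrite('pics/a.png',cv2.resize(np.hstack(ims),(800,300)))
cv2.imwrite('pics/scene0.png',cv2.resize(ims[0],(800,600)));cv2.imwrite('pics/side0.png',cv2.resize(ims[1],(800,600)))
print(r.get_state())
E
```

```text
scene 43.400176766738014 [1.098 0.963 0.885] [-0.463 -0.686 -0.561]
mixer 0.87 [211. 122. 305. 256.] 5412 [0.498 0.09  0.033] [ 0.399 -0.037  0.011] [0.56  0.172 0.261]
hub 0.96 [222. 123. 280. 224.] 1705 [0.509 0.062 0.186] [ 0.333 -0.235 -0.   ] [0.52  0.16  0.292]
wheel 0.55 [225. 124. 277. 224.] 1588 [0.51  0.066 0.187] [ 0.334 -0.235  0.   ] [0.52  0.147 0.291]
tube_block 0.83 [278. 174. 302. 209.] 390 [0.331 0.033 0.035] [0.298 0.003 0.003] [0.352 0.056 0.11 ]
tube_block 0.53 [287. 239. 308. 270.] 657 [0.493 0.273 0.052] [0.463 0.242 0.006] [0.509 0.287 0.078]
jar 0.68 [287. 236. 308. 272.] 642 [0.493 0.272 0.053] [0.464 0.243 0.01 ] [0.509 0.287 0.078]
beaker 0.58 [198. 158. 219. 199.] 702 [ 0.518 -0.133  0.067] [ 0.481 -0.186  0.004] [ 0.545 -0.119  0.096]
wash_bottle 0.72 [339. 262. 373. 328.] 1604 [0.498 0.48  0.093] [0.467 0.447 0.012] [0.515 0.5   0.161]
timer 0.74 [280. 314. 324. 354.] 980 [0.618 0.452 0.022] [0.581 0.413 0.006] [0.649 0.482 0.026]
side 57.70076042349896 [0.137 0.755 0.617] [ 0.435 -0.738 -0.515]
mixer 0.76 [232. 130. 326. 278.] 6349 [0.463 0.09  0.037] 
[... 703 characters left out ...]
94 -0.069  0.065] [0.517 0.17  0.296]
{'time_s': 1.0, 'joints': array([-5.07016901e+01,  2.05451755e+01,  6.82020690e-01,  6.29397499e-04,
       -7.01362429e+01, -1.65053220e+01]), 'qd': array([ 0.11033968, -0.01385233, -0.01636573, -0.01824082, -0.00859246,
        0.05760468]), 'joint_torque': array([ 1.55113817e-04, -5.82386434e+01,  2.93302363e+01,  7.00221732e+00,
        1.24408110e-02, -2.75460047e-05]), 'tcp_pos': array([ 0.26145018, -0.62228538,  0.22657708]), 'eef_rot': array([-117.99594732,   89.99915547,  -95.20274559]), 'contact_force': array([-0.18883304, -0.60612063,  0.4927374 ]), 'moment': array([-0.0316097 ,  0.02815406, -0.00494775]), 'gripper_width': 0.08788269547211469}
```

View pics/scene0.png

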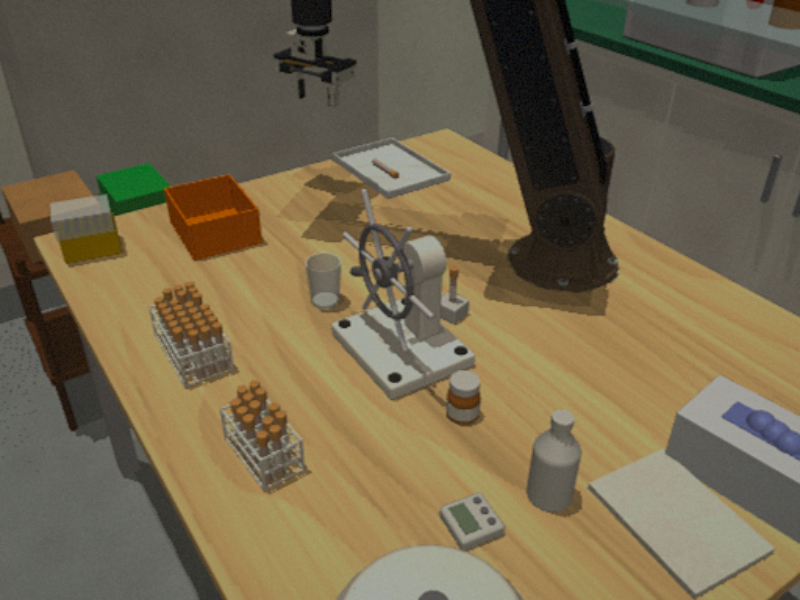

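View pics/side0.png

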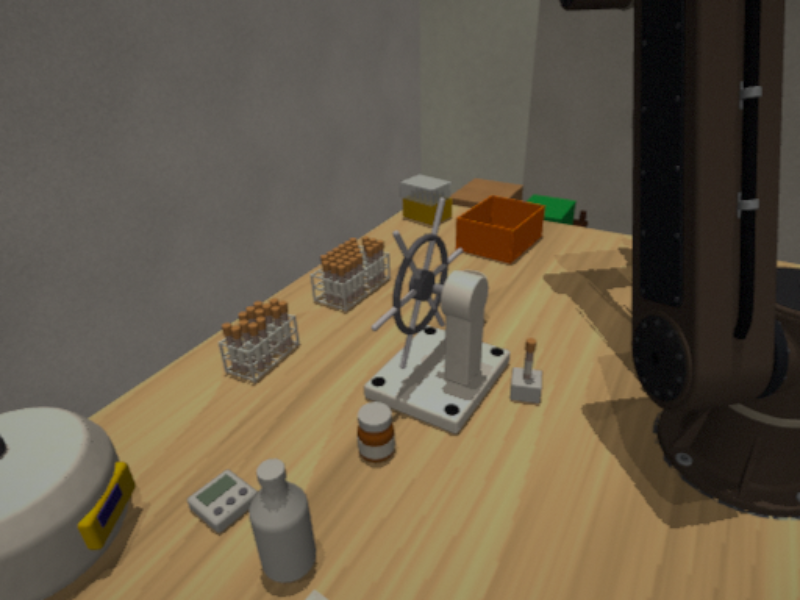

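```bash
python3 - <<'E'
from h import *
from scipy.optimize import minimize
allP=[]
for n in('scene','side'):
    d=np.load('/tmp/'+n+'.npz')['d']; ci=r.camera_info(n)
    P,u,v=world(d,ci); allP.append(P)
    b=P[(abs(P[:,2]-.03)<.006)&(abs(P[:,0]-.47)<.13)&(abs(P[:,1]-.066)<.14)]
    print(n,len(b),cv2.minAreaRect(b[:,:2].astype(np.float32)*1000))
P=np.vstack(allP)
w=P[(P[:,2]>.06)&(P[:,2]<.34)&(abs(P[:,1]-.066)<.16)&(P[:,0]>.48)&(P[:,0]<.53)]
rr=np.hypot(w[:,1]-.066,w[:,2]-.185)
print(len(w)); 
A=np.c_[np.ones(len(w)),w[:,1]-.066,w[:,2]-.185]; print('plane x=',np.linalg.lstsq(A,w[:,0],rcond=None)[0])
rim=w[(rr>.06)&(rr<.09)]; 
B=np.c_[2*rim[:,1:],np.ones(len(rim))]; s=np.linalg.lstsq(B,(rim[:,1:]**2).sum(1),rcond=None)[0]; print('rim centre',s[:2],np.sqrt(s[2]+s[0]**2+s[1]**2))
o=w[(rr>.092)&(rr<.15)]; a=np.degrees(np.arctan2(o[:,1]-.066,o[:,2]-.185)); h,e=np.histogram(a,36,(-180,180))
ro=np.hypot(o[:,1]-.066,o[:,2]-.185)
for k in range(36):
    if h[k]: m=(a>=e[k])&(a<e[k+1]); print(e[k],h[k],a[m].mean().round(1),ro[m].max().round(3))
im=cv2.imread('pics/scene0.png')[170:400,310:490];im2=cv2.imread('pics/side0.png')[180:430,340:540]
cv2.imwrite('pics/crop.png',np.hstack([cv2.resize(im,(400,510),interpolation=2),cv2.resize(im2,(400,510),interpolation=2)]))
E
```

```text
scene 2477 ((453.31402587890625, 64.15848541259766), (224.28704833984375, 222.4269256591797), 87.65424346923828)
side 2624 ((450.30047607421875, 61.233665466308594), (222.4706573486328, 219.78445434570312), 88.33341217041016)
3106
plane x= [ 0.50641815  0.03224402 -0.00122411]
rim centre [0.06455649 0.18763287] 0.0784410147136637
-150.0 67 -146.4 0.145
-130.0 3 -120.2 0.115
-120.0 33 -114.9 0.127
-90.0 88 -86.5 0.149
-40.0 35 -31.0 0.144
-30.0 131 -28.7 0.148
20.0 54 28.9 0.143
30.0 65 30.8 0.145
80.0 62 89.2 0.139
90.0 62 91.2 0.139
140.0 1 149.9 0.097
150.0 131 153.0 0.14
```

View pics/crop.png

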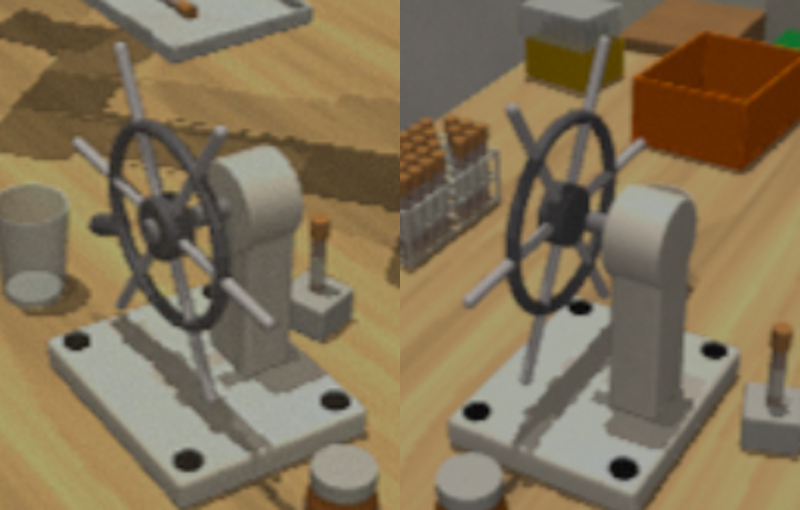

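The wheel has spokes at about ±30°, ±90° and ±150°, and the sleeve is at about -118°, which is the dark short stub on the -y side. It therefore needs about +120°. I'll do this as two pushes of the top spoke from -30° to +30°, fingers shut, entering from above on the -y side.

```bash
cat >> h.py <<'E'
from scipy.spatial.transform import Rotation as Ro
def goal(P,jaw=(1,-0.03*-1,0)):
    s=r.get_state(); R=Ro.from_euler('xyz',s['eef_rot'],degrees=True).as_matrix()
    x=np.array([0,0,-1.]); j=np.array(jaw,float); j/=np.linalg.norm(j)
    if j@R[:,1]<0: j=-j
    T=np.c_[x,j,np.cross(x,j)]
    print('t',s['time_s'],'tcp',s['tcp_pos'].round(4),'F',s['contact_force'].round(1),'w',s['gripper_width'])
    print('R\n',R.round(2)); print('turn (tool, rad)',Ro.from_matrix(R.T@T).as_rotvec().round(3))
    print('shift cm, now',(R.T@(np.array(P)-s['tcp_pos'])*100).round(2),'after turn',(T.T@(np.array(P)-s['tcp_pos'])*100).round(2))
E
python3 -c "
from h import *
goal([.504,-.04,.42],(1,-.03,0))"
```

```text
t 1.0 tcp [ 0.2615 -0.6223  0.2266] F [-0.2 -0.6  0.5] w 0.08788269547211469
R
 [[-0.   -0.39  0.92]
 [-0.    0.92  0.39]
 [-1.   -0.   -0.  ]]
turn (tool, rad) [-1.143 -0.     0.   ]
shift cm, now [-19.34  44.28  44.92] after turn [-19.34 -22.5   58.93]
```

```bash
python3 -m creep '[[-0.15,0,0,-2.4,0,0,0],[-0.15,0,0,-2.4,0,0,0],[-0.15,0,0,-2.4,0,0,0],[-0.15,0,0,-2.4,0,0,0],[-0.15,0,0,-2.4,0,0,0],[-0.15,0,0,-2.4,0,0,0],[-0.15,0,0,-2.4,0,0,0],[-0.093,0,0,-2.4,0,0,0]]' 5; python3 -c "
from h import *
goal([.504,-.04,.42],(1,-.03,0))"
```

```text
time_s: 1.8
tcp_pos: [0.2614, -0.6221, 0.4196]
eef_rot: [-121.4, 90.0, -32.8]
contact_force: [0.4, -1.2, 0.3]
gripper_width: 0.0289
t 1.8 tcp [ 0.2614 -0.6221  0.4196] F [ 0.4 -1.2  0.3] w 0.02894032296761354
R
 [[ 0.   -1.    0.02]
 [-0.    0.02  1.  ]
 [-1.   -0.   -0.  ]]
turn (tool, rad) [ 0.006 -0.     0.   ]
shift cm, now [-4.000e-02 -2.285e+01  5.878e+01] after turn [-4.000e-02 -2.250e+01  5.891e+01]
```

```bash
python3 -m creep '[[0,0,0,0,-1.6,4.2,0],[0,0,0,0,-1.6,4.2,0],[0,0,0,0,-1.6,4.2,0],[0,0,0,0,-1.6,4.2,0],[0,0,0,0,-1.6,4.2,0],[0,0,0,0,-1.6,4.2,0],[0,0,0,0,-1.6,4.2,0],[0,0,0,0,-1.6,4.2,0]]' && python3 -m creep '[[0,0,0,0,-1.6,4.2,0],[0,0,0,0,-1.6,4.2,0],[0,0,0,0,-1.6,4.2,0],[0,0,0,0,-1.6,4.2,0],[0,0,0,0,-1.6,4.2,0],[0,0,0,0,-1.6,4.2,0],[0,0,0,0,0,0,0]]'; python3 - <<'E'
from h import *
goal([.504,-.04,.42],(1,-.03,0))
im,d,ci=cap('scene'); im2,d2,ci2=cap('side')
cv2.imwrite('pics/b.png',np.hstack([cv2.resize(im[60:260,190:347],(400,510)),cv2.resize(im2[60:290,200:381],(400,510))]))
E
```

```text
time_s: 2.6
tcp_pos: [0.3997, -0.2886, 0.4189]
eef_rot: [-102.6, 89.9, -14.3]
contact_force: [1.7, -0.2, 0.2]
gripper_width: 0.0004
time_s: 3.3
tcp_pos: [0.5043, -0.0372, 0.4177]
eef_rot: [65.6, 89.9, 154.2]
contact_force: [-0.7, -0.9, 0.2]
gripper_width: 0.0004
t 3.3 tcp [ 0.5043 -0.0372  0.4177] F [-0.7 -0.9  0.2] w 0.0003767914809041695
R
 [[-0.   -1.    0.03]
 [ 0.    0.03  1.  ]
 [-1.    0.    0.  ]]
turn (tool, rad) [ 0.004  0.    -0.001]
shift cm, now [-0.23  0.03 -0.28] after turn [-0.23  0.02 -0.28]
```

View pics/b.png

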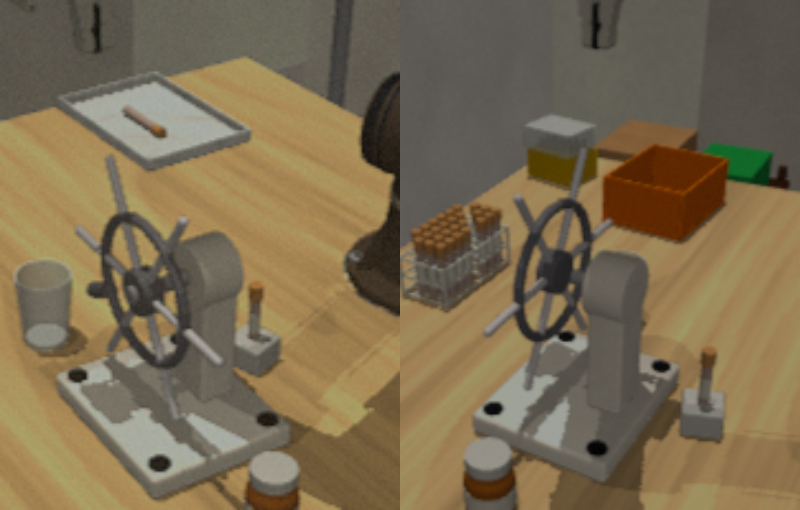

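The fingers are shut, above the wheel on the -y side, about 15 mm short of the -30° spoke's tip. Descending to z ≈ 0.278.

```bash
python3 -m creep '[[0,0,0,2.5,0,0,0],[0,0,0,2.5,0,0,0],[0,0,0,2.5,0,0,0],[0,0,0,2.5,0,0,0],[0,0,0,2,0,0,0],[0,0,0,2,0,0,0],[0,0,0,0,0,0,0]]' && python3 -m creep '[[0,0,0,0,0,0.4,0],[0,0,0,0,0,0.4,0],[0,0,0,0,0,0.4,0],[0,0,0,0,0,0.4,0],[0,0,0,0,0,0.4,0],[0,0,0,0,0,0.4,0],[0,0,0,0,0,0.4,0]]'
```

```text
time_s: 4.1
tcp_pos: [0.5012, -0.0426, 0.2764]
eef_rot: [98.2, 89.8, -173.6]
contact_force: [-0.6, 0.9, 0.2]
gripper_width: 0.0005
time_s: 4.8
tcp_pos: [0.5043, -0.0134, 0.2793]
eef_rot: [-123.1, 89.9, -34.8]
contact_force: [0.9, -4.9, 4.2]
gripper_width: 0.0007
```

```bash
python3 -m creep '[[0,0,0,0,0,0.5,0],[0,0,0,0,0,0.5,0],[0,0,0,0,0,0.5,0],[0,0,0,0,0,0.5,0],[0,0,0,0,0,0.5,0],[0,0,0,0,0,0.5,0],[0,0,0,0,0,0.5,0]]' ; python3 - <<'E'
from h import *
im,d,ci=cap('scene'); im2,d2,ci2=cap('side')
cv2.imwrite('pics/c.png',np.hstack([cv2.resize(im[60:260,190:347],(400,510)),cv2.resize(im2[60:290,200:381],(400,510))]))
E
```

```text
time_s: 5.5
tcp_pos: [0.5049, 0.0222, 0.2785]
eef_rot: [10.9, 90.0, 99.2]
contact_force: [2.0, -2.1, 2.0]
gripper_width: 0.0004
```

View pics/c.png

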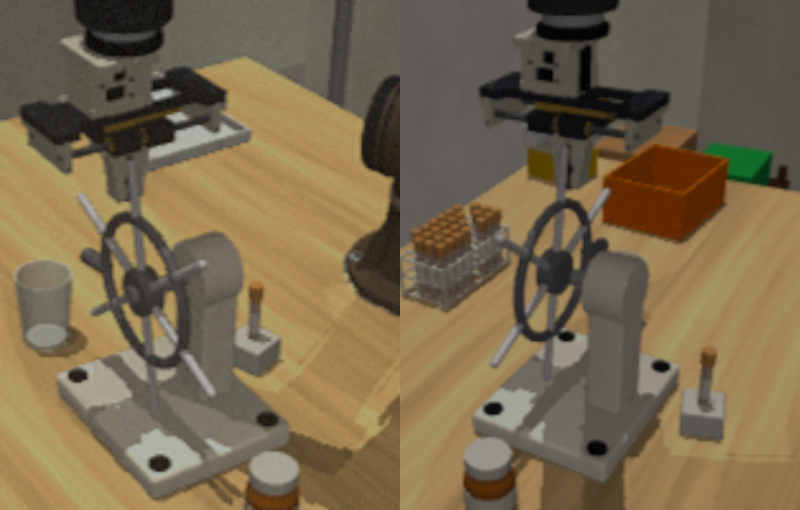

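The spoke is turning with the finger, and the sleeve (left, about (92,258)) is rising. The mixer hasn't moved.

```bash
python3 -m creep '[[0,0,0,0,0,0.5,0],[0,0,0,0,0,0.5,0],[0,0,0,0,0,0.5,0],[0,0,0,0,0,0.5,0],[0,0,0,0,0,0.5,0],[0,0,0,0,0,0.5,0],[0,0,0,0,0,0.5,0],[0,0,0,0,0,0.5,0]]' ; python3 -m creep '[[0,0,0,0,0,0.5,0],[0,0,0,0,0,0.5,0],[0,0,0,0,0,0.5,0],[0,0,0,0,0,0.5,0],[0,0,0,0,0,0.5,0],[0,0,0,0,0,0.5,0],[0,0,0,0,0,0.5,0],[0,0,0,0,0,0.3,0]]'
```

```text
time_s: 6.4
tcp_pos: [0.5058, 0.062, 0.2781]
eef_rot: [109.9, 89.9, -161.8]
contact_force: [1.4, -3.3, -2.0]
gripper_width: 0.0002
time_s: 7.2
tcp_pos: [0.5074, 0.1002, 0.2787]
eef_rot: [-58.1, 90.0, 30.2]
contact_force: [0.7, -2.7, 0.3]
gripper_width: 0.0008
```

```bash
python3 -m creep '[[0,0,0,0,0,-0.5,0],[0,0,0,-2.5,0,0,0],[0,0,0,-3,0,0,0],[0,0,0,-3,0,0,0],[0,0,0,-3,0,0,0],[0,0,0,-2.5,0,0,0],[0,0,0,0,0,-3,0],[0,0,0,0,0,-3,0]]' ; python3 -m creep '[[0,0,0,0,0,-3,0],[0,0,0,0,0,-3,0],[0,0,0,0,0,-2,0],[0,0,0,0,0,0,0]]'; cat >> h.py <<'E'
def meas(f=None):
    ps=[];ims=[]
    for n,c in(('scene',(slice(60,260),slice(190,347))),('side',(slice(60,290),slice(200,381)))):
        im,d,ci=cap(n); ps.append(world(d,ci)[0]); ims.append(cv2.resize(im[c],(400,510)))
    if f: cv2.imwrite('pics/'+f,np.hstack(ims))
    P=np.vstack(ps); w=P[(P[:,2]>.05)&(P[:,2]<.335)&(abs(P[:,1]-.065)<.16)&(abs(P[:,0]-.506-.032*(P[:,1]-.065))<.02)]
    y,z=w[:,1]-.065,w[:,2]-.186; rr=np.hypot(y,z); a=np.degrees(np.arctan2(y,z)); k=(rr>.092)&(rr<.148)
    h,e=np.histogram(a[k],72,(-180,180)); print([(int(e[i]),int(h[i])) for i in range(72) if h[i]>2])
    # spokes stand at q+30+60k: circular mean of 6*angle on thin outer part (beyond sleeve mouth)
    k2=(rr>.128)&(rr<.147)&(z>-.12); q=np.degrees(np.angle(np.exp(6j*np.radians(a[k2]-30)).mean()))/6
    print('q mod 60 =',round(q,1),'n',k2.sum())
    for i in range(6):
        c=-180+60*i+30+q-30+30; m=k&(rr>.11)&(abs((a-c+180)%360-180)<20)
        if m.sum()>5: print('near',round(c,1),'spoke mean',round(a[m].mean(),1),m.sum(),'r max',rr[m].max().round(3))
E
python3 -c "
from h import *
meas('d.png'); goal([.504,-.04,.278],(1,-.03,0))"
```

```text
time_s: 8.0
tcp_pos: [0.5058, 0.0349, 0.4196]
eef_rot: [-50.0, 89.8, 38.4]
contact_force: [0.2, -0.5, -0.9]
gripper_width: 0.0005
time_s: 8.4
tcp_pos: [0.5029, -0.047, 0.419]
eef_rot: [-63.0, 89.9, 25.1]
contact_force: [0.6, 0.4, -0.6]
gripper_width: 0.0004
[(-150, 65), (-95, 9), (-90, 77), (-65, 24), (-60, 136), (-55, 9), (-35, 84), (-30, 80), (25, 74), (30, 53), (85, 88), (90, 44), (145, 14), (150, 122)]
q mod 60 = 0.3 n 209
near -149.7 spoke mean -148.4 44 r max 0.146
near -89.7 spoke mean -88.3 58 r max 0.148
near -29.7 spoke mean -30.2 110 r max 0.146
near 30.3 spoke mean 29.6 86 r max 0.148
near 90.3 spoke mean 89.6 87 r max 0.141
near 150.3 spoke mean 151.5 88 r max 0.141
t 8.5 tcp [ 0.503  -0.0454  0.4188] F [0.  0.1 0.1] w 0.0003838445492831597
R
 [[ 0.   -1.    0.03]
 [ 0.    0.03  1.  ]
 [-1.   -0.    0.  ]]
turn (tool, rad) [-0.001  0.001  0.001]
shift cm, now [14.08 -0.06  0.53] after turn [14.08 -0.08  0.54]
```

View pics/d.png

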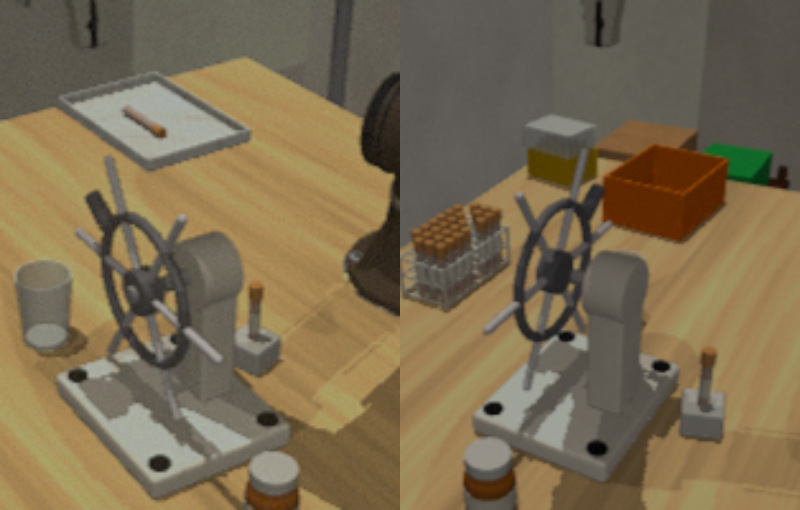

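First push landed at 60°: the sleeve is now at -60° (about (97,207) in the left half), with a spoke again at -30°. Second push: same path and endpoint, entering slightly higher and closer to the spoke to stay clear of the sleeve.

```bash
python3 -m creep '[[0,0,0,0,0,1.3,0],[0,0,0,2.5,0,0,0],[0,0,0,2.5,0,0,0],[0,0,0,2.5,0,0,0],[0,0,0,2.5,0,0,0],[0,0,0,2,0,0,0],[0,0,0,1.4,0,0,0],[0,0,0,0,0,0,0]]' && python3 -m creep '[[0,0,0,0,0,0.4,0],[0,0,0,0,0,0.4,0],[0,0,0,0,0,0.4,0],[0,0,0,0,0,0.4,0],[0,0,0,0,0,0.4,0],[0,0,0,0,0,0.4,0],[0,0,0,0,0,0.4,0]]'
```

```text
time_s: 9.3
tcp_pos: [0.5024, -0.0309, 0.2826]
eef_rot: [94.6, 89.8, -177.0]
contact_force: [-0.6, -0.2, -0.2]
gripper_width: 0.0007
time_s: 10.0
tcp_pos: [0.5042, -0.0041, 0.2848]
eef_rot: [-89.4, 90.0, -1.1]
contact_force: [-0.4, -3.7, 3.1]
gripper_width: 0.0005
```

```bash
python3 -m creep '[[0,0,0,0,0,0.5,0],[0,0,0,0,0,0.5,0],[0,0,0,0,0,0.5,0],[0,0,0,0,0,0.5,0],[0,0,0,0,0,0.5,0],[0,0,0,0.2,0,0.5,0],[0,0,0,0.2,0,0.5,0],[0,0,0,0.2,0,0.5,0]]' ; python3 -m creep '[[0,0,0,0,0,0.5,0],[0,0,0,0,0,0.5,0],[0,0,0,0,0,0.5,0],[0,0,0,0,0,0.5,0],[0,0,0,0,0,0.5,0],[0,0,0,0,0,0.5,0],[0,0,0,0,0,0.5,0],[0,0,0,0,0,0.5,0]]'
```

```text
time_s: 10.8
tcp_pos: [0.5053, 0.0362, 0.2783]
eef_rot: [22.0, 90.0, 110.3]
contact_force: [1.4, -2.4, 2.3]
gripper_width: 0.0003
time_s: 11.6
tcp_pos: [0.5061, 0.0759, 0.2783]
eef_rot: [110.6, 89.9, -161.1]
contact_force: [-0.7, -3.0, -1.5]
gripper_width: 0.0002
```

Go to y ≈ 0.100, back off 5 mm and lift straight up.

```bash
python3 -m creep '[[0,0,0,0,0,0.5,0],[0,0,0,0,0,0.5,0],[0,0,0,0,0,0.5,0],[0,0,0,0,0,0.5,0],[0,0,0,0,0,0.4,0],[0,0,0,0,0,0,0]]' ; python3 -m creep '[[0,0,0,0,0,-0.4,0],[0,0,0,-2,0,0,0],[0,0,0,-3,0,0,0],[0,0,0,-3,0,0,0],[0,0,0,-3,0,0,0],[0,0,0,-3,0,0,0],[0,0,0,-1,0,0,0],[0,0,0,0,0,0,0]]'; python3 - <<'E'
from h import *
meas('e.png'); s=r.get_state(); print(s['tcp_pos'],s['contact_force'])
im,d,ci=cap('scene'); P,_,_=world(d,ci)
b=P[(abs(P[:,2]-.03)<.006)&(abs(P[:,0]-.47)<.13)&(abs(P[:,1]-.066)<.14)]; print(cv2.minAreaRect(b[:,:2].astype(np.float32)*1000))
for q in('mixer','tube_block','jar','beaker','wash_bottle','timer','sleeve'):
    for m in r.masks_of(q,'scene')[:1]:
        p,_,_=world(d,ci,m['pixels']); print(q,round(m['score'],2),np.round(m['rect']),np.median(p,0).round(3))
E
```

```text
time_s: 12.2
tcp_pos: [0.5074, 0.1005, 0.2787]
eef_rot: [-34.5, 90.0, 53.8]
contact_force: [-1.3, -0.2, -0.7]
gripper_width: 0.0002
time_s: 13.0
tcp_pos: [0.5077, 0.0959, 0.4301]
eef_rot: [-53.8, 89.8, 34.5]
contact_force: [0.4, -0.2, -0.9]
gripper_width: 0.0009
[(-150, 64), (-95, 4), (-90, 80), (-35, 78), (-30, 85), (-10, 6), (-5, 79), (0, 145), (25, 67), (30, 61), (85, 82), (90, 47), (145, 11), (150, 124)]
q mod 60 = 0.5 n 212
near -149.5 spoke mean -148.3 44 r max 0.144
near -89.5 spoke mean -88.1 57 r max 0.146
near -29.5 spoke mean -30.0 111 r max 0.146
near 30.5 spoke mean 29.7 86 r max 0.144
near 90.5 spoke mean 89.8 84 r max 0.14
near 150.5 spoke mean 151.7 84 r max 0.141
[0.50683495 0.09577556 0.42754079] [ 0.15971335  0.1836599  -0.7977441 ]
((452.3692321777344, 63.071746826171875), (226.75543212890625, 223.1549530029297), 88.3677978515625)
mixer 0.68 [210. 120. 307. 256.] [0.502 0.089 0.034]
tube_block 0.95 [280. 172. 301. 210.] [0.329 0.032 0.035]
jar 0.66 [286. 236. 308. 269.] [0.492 0.271 0.05 ]
beaker 0.73 [200. 160. 221. 198.] [ 0.518 -0.133  0.068]
wash_bottle 0.97 [338. 262. 374. 328.] [0.498 0.481 0.091]
timer 0.85 [281. 314. 323. 350.] [0.617 0.453 0.023]
sleeve 0.65 [244. 135. 252. 148.] [0.51  0.067 0.293]
```

View pics/e.png

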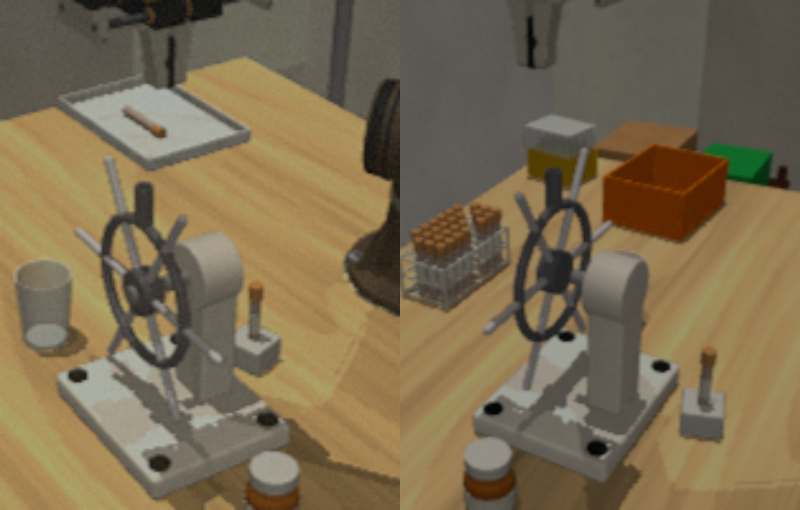

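The sleeve stands upright on top ((144,205) in the left half), the angle measures about 0.5°, and the mixer and the other objects are where they were. The gripper is clear of everything.

```bash
python3 -c "
from plant import r
print(r.close_job())"
```

```text
the job is handed in; nothing more can be done
None
```

The loading sleeve now points straight up and the job is handed in, at about 13 s of the 61 s allowed. No verdict came back.

- **What I did:** With the fingers shut I pushed two spokes in turn over the top, each from about -30° to +30°. That brought the sleeve from about -120° through -60° to 0°. The tool force read about 6.5 N at most at the readings taken after each move. I then backed off and lifted the fingertips about 10 cm above the wheel.
- **Wheel:** The last images put the wheel within about 1° of upright; the limit is about 6°. I took no separate reading of its speed, but the bearing holds it and nothing was touching it.
- **Mixer:** The base plate measured within about 1.5 mm of its starting place, which is within the measurement noise.
- **Other objects:** The jar, beaker, tube block, wash bottle and timer measured within about 2–3 mm of where they started.
- **Failed or disagreeing checks:** No check failed at the end. The network missed the sleeve in the first pictures, so I took its starting angle from the depth data and the picture. In the final picture the network found the sleeve on top, matching the depth data.

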